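# Turn the swivel hook to its sprung stop and hang the loupe on it

## Task

At the cutting-tool inspection desk, push the orange swivel hook round anticlockwise (seen from above) until you feel it come up against its hidden sprung stop, press it about three millimetres into the stop and let it go; only nudge it, because forcing the hook or driving the stop to the end of its spring damages it. Then take the loupe out of its slotted holder and hang it by its rectangular eye on the hook, lowering it gently, and let go, with the hook still facing the front of its stand. Leave the bottle, the lens cap and the mouse alone.

Things in the scene. Friction and masses are not known exactly. Their poses are not given: they have to be found in the camera images.
- stand: fixed stand of the hook: dark steel plate 130 x 110 x 12 mm with an upright post 20 mm in diameter in its middle. Origin: centre of the plate's underside, on the bench. Its -x side is its front. It stands anywhere in a patch of about 100 x 120 mm, turned up to 17 degrees either way
- hook: orange swivel hook on the post, turning about the upright axis through its origin, which is at the height of the arm's centre line, 163 mm above the bench. Its x runs out along the level arm: hub 14 mm in radius, rising 9 mm above the centre line; round arm 7 mm thick out to 66 mm; upturned end at 70 to 77 mm from the axis, top 18 mm above the centre line. Below the hub: radius 17 mm at most
- hook_tip (a point): top of the hook's upturned end, 73 mm out from the axis, 18 mm above the arm's centre line. The hook turns with dry friction of 0.06 N m (about 1 N at the outer half of the arm) and stays where it is left. It starts 60 to 92 degrees clockwise, seen from above, of its stop. Nothing may press on the hook with more than 16 N
- hook_seat (a point): top of the hook's arm 45 mm out from the axis, where an eye should hang; it may rest anywhere on the straight arm between hub and upturned end. Where the hidden stop lies is not measured: the hook meets it when the arm points to the stand's front (stand's -x) within 15 degrees either way, different every time, to be felt
- stop (a joint): how far the hidden sprung stop is pressed in (rad, anticlockwise about the hook's axis): 0 until the hook meets it; the spring takes 4 N m/rad, so each 0.05 rad (2.5 mm at 50 mm out) needs about 4 N more there, besides friction. Press it at least 0.035 rad for 0.15 s (about 4 N at 50 mm), never beyond 0.125. Let go, it returns to 0 and the hook rests at the stop
- holder: fixed black holder: plate 70 x 80 x 8 mm with two upright cheeks (along its y) forming a slot 12 mm wide, 62 mm long, closed at the ends, its floor 8 mm and its rim 30 mm above the bench. Origin: centre of the underside on the bench. It stands anywhere in a patch of about 100 x 100 mm, turned up to 20 degrees either way
- loupe: hand loupe upright in the slot, about 0.12 kg, 150 mm tall, 10 mm thick along x, lying across its y. Origin: centre of its underside. From below: foot 36 mm wide; lens ring 57 mm across, centred 32.5 mm up; eye (opening along x) 26 mm wide from 66 to 96 mm up in a frame 36 mm wide; bar to 104 mm; blue grip tab 24 mm wide (y), 104 to 150 mm up. Front and back alike
- eye_top (a point): middle of the upper edge of the loupe's eye, 96 mm above its foot: this edge rests on the hook's arm when it hangs
- loupe_tab (a point): middle of the top of the loupe's blue grip tab, 150 mm above its foot
- bottle: white bottle with red cap, 44 mm in diameter, 100 mm tall, a bystander; origin at the centre of its underside
- lens_cap: black round lens cap, 40 mm in diameter, 16 mm tall, a bystander; origin at the centre of its underside
- mouse: computer mouse, 95 x 58 x 32 mm, a bystander; origin at the centre of its underside
Things that resemble listed ones, but are neither listed nor needed, are in the scene too. What is meant by the stand is not turquoise or white, and is the smaller of those in its own colour.

How it is judged:
By the outcome, as a careful person would: the job done as asked, in the order asked, and still so for the second after the job is handed in, with the robot touching nothing.
It also fails if it takes over 72 s, if anything falls off the work surface, if the arm or the gripper's body presses on something with over 40 N, if the wrist force passes 120 N, or if a joint passes its speed limit or range.

## Robot

A 6-joint arm with a two-finger parallel gripper is mounted at the origin on the work surface. World frame = base frame: x ahead of the robot, y to its left, z up, the work surface at z = 0. Lengths are in mm, angles in rad, forces in N, time in s.
With the tool pointing down it reaches from about 350 to 875 mm from the base axis. Payload 4.2 kg.
Tool frame: the origin (TCP) lies at the very end of the fingers, on their centre line; the grasp point (between the pads) lies 19 mm behind it; z points along the fingers, y is the direction in which the jaws open and shut (so a half turn about z gives the same grasp; the last joint's range is limited). The gripper opens to 85 mm and grips with 20 to 120 N. Pads are 22 mm wide; open, the fingers measure 114 mm over their backs; the gripper's body (76 mm by 85 mm) begins 54 mm behind the grasp point. The pads swing forward as they close: fully open they stand 13 mm farther back than shut.
Start: joints at [-0.877, 0.385, 0.008, 0, -1.194, -0.259], TCP at [263.28, -566.818, 231.312] pointing down, gripper open.
Joint ranges: [-3.14, 3.14], [-1.21, 2.06], [-1.07, 1.41], [-3.16, 2.05], [-2.99, -0.16], [-3.1, 3.1]. Speed limits (rad/s): [2.79, 2.79, 3.14, 3.14, 3.14, 3.14].

## Interface

Orientations are given as a unit quaternion [x, y, z, w].
In Python, from bench import arm, optics, job gives the robot as it stands.
- The arm moves only by the tool send_rows, never from a script. Its argument "steps" is a list that holds one entry, the list of rows, each a list of 5 numbers: the shift along the tool's x, y, z in cm, then the turn about the tool's z in rad, then the opening, from 0 (shut) to 1 (fully open). A call has 1 to 10 rows; each row shifts and turns the pose as measured when the row begins, along the tool's axes as they then stand; what a row does not reach is not made up. A row lasts 1/12 s, in which the tool goes at most 41.7 mm and 7.16 degrees, less where a joint would pass 70% of its speed; a pose out of reach is approached as far as the arm can. A call with a gripper value outside its range is refused whole. The fingers move at their own pace and stop on an object; the grip force is fixed at half the most. Time passes only in rows, so rows that do not move let the fingers close. It gives the time, the measured TCP pose, the force and the opening at its end, in the units of the state.
- arm.read_state(): the state, without advancing time (a new reading comes with each control period).
- optics.get_image(name): name is "scene" or "top" or "wrist"; returns (picture, depth): 400x640x3 uint8, blue, green, red; 400x640 float32, mm along the optical axis (not along the pixel's ray), 0 where there is no reading.
- optics.get_calibration(name): a dict with "K" (3x3 intrinsics, pixels), "rvec" (rotation vector, rad) and "tvec" (3), from world to camera coordinates, as OpenCV has them; the wrist camera has in their place "hand_eye" (4x4, takes a point from camera to tool coordinates, whose origin is the TCP and whose axes are the flange's). Camera axes: x right, y down, z forward; pixel columns grow to the right and rows downward; lengths in mm; the calibration is good to about 2 mm. A picture is of the moment at which its call begins: read the wrist's pose just before it. get_calibration takes no time and is no camera call.
- job.job_done(): hands the job in, once; it reports no verdict.
The state is a dict: "clock": time; "joints": joint angles; "joint_vel": joint speeds; "joint_efforts": joint torques, N m; "position": TCP position; "ee_rot": TCP orientation; "contact_force": force on the tool from outside, world axes, zero at the start; "wrist_torque": the same for the moment, N m; "gripper_width": finger opening in mm.
Only numpy, scipy, OpenCV 4.12 (cv2) and the standard library are available. Lean on these libraries where they do the work, as an engineer would, in place of code of your own. Each camera call takes 0.05 s, during which the arm holds its last target. There are 200 camera calls.

## Working session

There is one attempt and no reset: what is moved stays moved. The work goes in short steps, Python scripts to look and compute and a tool call to move; the robot and the scene stay as the last step left them, time stands still between calls to the robot, and variables do not carry over. Pictures are saved under pics/ and viewed, about 8 in all and at most 12, crops included, and the job is handed in when it is done.

Besides the shell and the picture viewer there is one more tool, called by a JSON object that holds its "name" and its "arguments", one argument or row to a line. send_rows: Moves the arm, as the interface text tells. Its arguments: {"type":"object","properties":{"steps":{"type":"array","items":{"type":"array","items":{"type":"array","items":{"type":"number"}}}}},"required":["steps"]}

```bash
ls; mkdir -p pics
python3 - <<'E'
from bench import arm, optics
import cv2, numpy as np
s=arm.read_state(); print(s)
for n in ("scene","top"):
    im,d=optics.get_image(n); cv2.imwrite(f"pics/{n}0.png",im); np.save(f"pics/{n}0.npy",d)
    c=optics.get_calibration(n); print(n,c)
print(optics.get_calibration("wrist"))
a=cv2.imread("pics/scene0.png");b=cv2.imread("pics/top0.png")
E
```

```text
pics
{'clock': 0.0, 'joints': array([-8.77414707e-01,  3.85561477e-01,  6.62106442e-03, -5.03907981e-04,
       -1.19402799e+00, -2.58599354e-01]), 'joint_vel': array([ 0.00050083,  0.0015792 , -0.00154861,  0.00029524,  0.00046023,
       -0.00060865]), 'joint_efforts': array([ 5.68900177e-04, -3.92290306e+01,  1.88404673e+01,  4.18620855e+00,
       -4.55942049e-03,  8.69607618e-06]), 'position': array([ 263.02288568, -566.3041163 ,  230.21604117]), 'ee_rot': array([-2.15591998e-01,  9.76482901e-01,  1.07261985e-03, -2.89494530e-04]), 'contact_force': array([-0.74457454, -0.89571607, -1.1836468 ]), 'wrist_torque': array([-0.01102822, -0.02869259,  0.02904734]), 'gripper_width': 85.54523469676352}
scene {'K': array([[404.89599188,   0.        , 322.76237971],
       [  0.        , 404.89599188, 193.31558875],
       [  0.        ,   0.        ,   1.        ]]), 'rvec': array([ 2.17586952,  1.1245842 , -0.41796753]), 'tvec': array([-168.62368404, -326.79360171, 1594.22951222])}
top {'K': array([[461.9775363 ,   0.        , 321.3834436 ],
       [  0.        , 461.9775363 , 206.67043539],
       [  0.        ,   0.        ,   1.        ]]), 'rvec': array([ 2.15414977, -2.15554315,  0.17080564]), 'tvec': array([-201.40847971,  558.98354529, 1301.59830496])}
{'K': array([[336.5464067 ,   0.        , 320.10896827],
       [  0.        , 336.5464067 , 200.13029097],
       [  0.        ,   0.        ,   1.        ]]), 'hand_eye': array([[ 6.22346631e-05, -9.52264819e-01, -3.05273174e-01,
         7.72006119e+01],
       [ 9.99999933e-01, -5.06488399e-05,  3.61858744e-04,
        -3.26734074e-03],
       [-3.60047083e-04, -3.05273176e-01,  9.52264752e-01,
        -1.41791026e+02],
       [ 0.00000000e+00,  0.00000000e+00,  0.00000000e+00,
         1.00000000e+00]])}
```

View pics/top0.png

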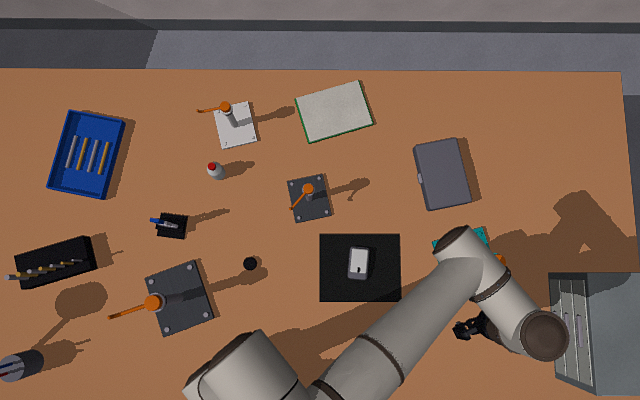

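View pics/scene0.png

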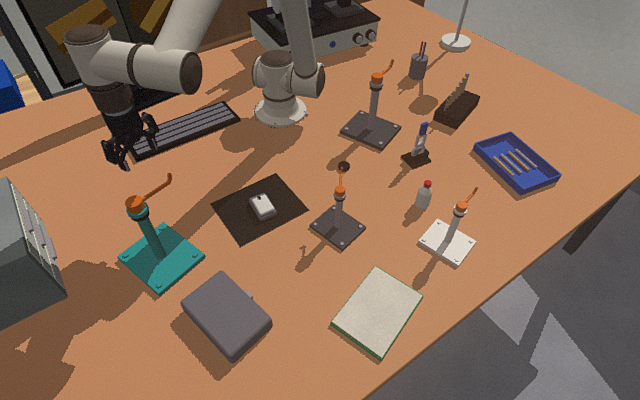

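The top view shows the smaller dark stand at about (310,197), with hub (308,188) and hook tip (292,208). The loupe in its holder is at about (168,225), the bottle at (215,170), the mouse at (358,262) and the lens cap at (250,264). The larger dark stand at (180,297) is a decoy.

```bash
cat > h.py <<'E'
import cv2, numpy as np
from scipy.spatial.transform import Rotation as R
from bench import arm, optics
def cam(n, st=None):
    c=optics.get_calibration(n)
    if n=="wrist":
        T=np.eye(4); T[:3,:3]=R.from_quat(st["ee_rot"]).as_matrix(); T[:3,3]=st["position"]
        T=T@c["hand_eye"]
    else:
        M=np.eye(4); M[:3,:3]=cv2.Rodrigues(c["rvec"])[0]; M[:3,3]=c["tvec"]; T=np.linalg.inv(M)
    return c["K"],T
def ray(n,uv,z,st=None,kt=None):
    K,T=kt or cam(n,st); uv=np.atleast_2d(uv).astype(float)
    d=np.c_[uv,np.ones(len(uv))]@np.linalg.inv(K).T@T[:3,:3].T
    return T[:3,3]+d*((z-T[2,3])/d[:,2])[:,None]
def proj(n,P,st=None):
    K,T=cam(n,st); M=np.linalg.inv(T); q=np.atleast_2d(P)@M[:3,:3].T+M[:3,3]; q=q@K.T
    return q[:,:2]/q[:,2:]
def big(m):
    cs,_=cv2.findContours(m.astype(np.uint8),cv2.RETR_EXTERNAL,cv2.CHAIN_APPROX_NONE)
    return sorted(cs,key=cv2.contourArea,reverse=True)
def points(n,d,st=None):
    K,T=cam(n,st); v,u=np.indices(d.shape); 
    p=np.dstack([u,v,np.ones_like(u)])@np.linalg.inv(K).T*d[...,None]
    return p@T[:3,:3].T+T[:3,3]
E
python3 - <<'E'
from h import *
im=cv2.imread("pics/top0.png"); d=np.load("pics/top0.npy"); P=points("top",d)
hsv=cv2.cvtColor(im,cv2.COLOR_BGR2HSV)
def roi(m,u0,u1,v0,v1):
    o=np.zeros_like(m); o[v0:v1,u0:u1]=m[v0:v1,u0:u1]; return o
# stand plate: depth based 5<z<20
z=P[...,2]
print("bench z",np.median(z[215:230,330:345]),"plate z",z[210:216,300:325].mean())
dark=(hsv[...,1]<90)&(hsv[...,2]<110)
m=roi(dark,284,334,168,226); c=big(m)[0]; r=cv2.minAreaRect(c); print(r); print(ray("top",cv2.boxPoints(r),12).round(1), ray("top",[r[0]],12))
bl=roi((hsv[...,0]>100)&(hsv[...,0]<130)&(hsv[...,1]>120),140,200,205,245)
v,u=np.nonzero(bl); print("tab",len(u),u.mean(),v.mean(),P[bl].mean(0),P[bl].min(0),P[bl].max(0))
og=roi((hsv[...,0]<16)&(hsv[...,1]>200)&(hsv[...,2]>120),284,325,176,220)
v,u=np.nonzero(og&(z>130)); print("orange",len(u),z[og].min(),z[og].max());q=np.c_[u,v]; w=P[v,u]
print(np.c_[q,w][::5].round(0))
mh=roi(dark,150,195,205,245); c=big(mh)[0]; r=cv2.minAreaRect(c); print("holder",r,ray("top",cv2.boxPoints(r),15).round(1))
big_=cv2.resize(np.hstack([im[165:230,280:345],im[200:250,140:205][:50].repeat(1,0) if 0 else cv2.copyMakeBorder(im[200:250,140:205],0,15,0,0,0)]),None,fx=6,fy=6,interpolation=cv2.INTER_CUBIC)
cv2.imwrite("pics/crop1.png",big_)
E
```

```text
bench z 1.3364999117966363 plate z 12.512544296804974
((308.56097412109375, 197.9512176513672), (43.16299819946289, 36.87712478637695), 77.90524291992188)
[[ 641.5  -96.5   12. ]
 [ 665.3 -204.5   12. ]
 [ 537.6 -231.    12. ]
 [ 514.6 -124.4   12. ]] [[ 589.29215843 -164.09409505   12.        ]]
tab 127 163.4724409448819 223.88976377952756 [504.31534029 239.69941421  77.81702496] [470.16958452 196.6582034    1.07539436] [542.1705714  280.50634401 162.72035305]
orange 117 161.1801031225948 182.43056622493827
[[ 306.  184.  600. -159.  174.]
 [ 304.  185.  598. -154.  173.]
 [ 309.  185.  598. -167.  174.]
 [ 306.  186.  595. -159.  172.]
 [ 311.  186.  595. -172.  173.]
 [ 307.  187.  592. -162.  173.]
 [ 312.  187.  592. -175.  175.]
 [ 307.  188.  590. -162.  171.]
 [ 312.  188.  589. -175.  176.]
 [ 308.  189.  587. -164.  172.]
 [ 304.  190.  585. -154.  168.]
 [ 309.  190.  585. -167.  171.]
 [ 305.  191.  581. -157.  177.]
 [ 310.  191.  582. -170.  172.]
 [ 307.  192.  579. -162.  173.]
 [ 304.  193.  578. -154.  165.]
 [ 304.  194.  574. -154.  168.]
 [ 301.  196.  569. -146.  170.]
 [ 300.  198.  564. -143.  167.]
 [ 298.  200.  559. -138.  166.]
 [ 295.  202.  553. -130.  169.]
 [ 296.  203.  550. -133.  169.]
 [ 292.  206.  542. -123.  169.]
 [ 289.  209.  533. -115.  178.]]
holder ((170.6384735107422, 225.392333984375), (29.644298553466797, 23.442564010620117), 7.125016689300537) [[478.2 285.8  15. ]
 [546.8 280.6  15. ]
 [535.9 194.   15. ]
 [467.4 199.8  15. ]]
```

View pics/crop1.png

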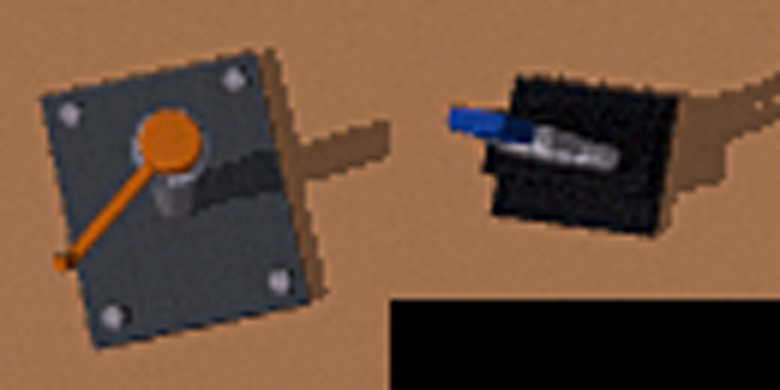

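{"name": "send_rows", "arguments": {
  "steps": [
    [[0, 0.5, -2, 0, 0], [-1, 1.5, -2, 0, 0], [-2.6, 1.6, -1.5, 0, 0], [-2.6, 1.6, -1, 0, 0], [-2.6, 1.6, -0.5, 0, 0], [-2.6, 1.6, 0, 0, 0], [-2.6, 1.6, 0, 0, 0], [-2.6, 1.6, 0, 0, 0], [-2.6, 1.6, 0, 0, 0], [-2.6, 1.6, 0, 0, 0]]
  ]
}}

```text
clock: 0.93
position: [399.8, -333.9, 297.5]
ee_rot: [-0.21, 0.978, 0.007, -0.003]
contact_force: [1.1, 0.1, 0.5]
gripper_width: 0.1
```

```bash
cat >> h.py <<'E'
def yaw(st):
    x=R.from_quat(st["ee_rot"]).as_matrix()[:,0]; return np.degrees(np.arctan2(x[1],x[0]))
def plan(x,y,z,a=None):
    """tool shift (cm) and turn (rad, first/after separately) to reach a world pose"""
    st=arm.read_state(); M=R.from_quat(st["ee_rot"]).as_matrix(); d=np.array([x,y,z])-st["position"]
    t=0 if a is None else -np.radians((a-yaw(st)+180)%360-180)
    print("shift cm",(M.T@d/10).round(2),"turn",round(t,3),"|",st["position"].round(1),"yaw",round(yaw(st),1),"w",round(st["gripper_width"],1))
def say():
    s=arm.read_state(); print(round(s["clock"],2),s["position"].round(1),"yaw",round(yaw(s),1),"F",s["contact_force"].round(2),"w",round(s["gripper_width"],1),"tilt",R.from_quat(s["ee_rot"]).as_matrix()[:,2].round(3))
E
python3 -c "
from h import *
plan(571,-108,300,140)"
```

```text
shift cm [-24.87  13.59  -0.09] turn 1.12 | [ 399.8 -333.9  297.5] yaw -155.8 w 0.1
```

{"name": "send_rows", "arguments": {
  "steps": [
    [[-2.5, 1.3, 0, 0, 0], [-2.5, 1.3, 0, 0, 0], [-2.5, 1.3, 0, 0, 0], [-2.5, 1.3, 0, 0, 0], [-2.5, 1.3, 0, 0, 0], [-2.5, 1.3, 0, 0, 0], [-2.5, 1.3, 0, 0, 0], [-2.5, 1.3, 0, 0, 0], [-2.5, 1.3, 0, 0, 0], [-2.4, 1.3, 0, 0, 0]]
  ]
}}

```text
clock: 1.77
position: [577.5, -98.0, 295.4]
ee_rot: [-0.21, 0.978, 0.01, -0.006]
contact_force: [1.0, 0.2, -0.3]
gripper_width: -0.1
```

{"name": "send_rows", "arguments": {
  "steps": [
    [[0, 0, 0, 0.115, 0], [0, 0, 0, 0.115, 0], [0, 0, 0, 0.115, 0], [0, 0, 0, 0.115, 0], [0, 0, 0, 0.115, 0], [0, 0, 0, 0.115, 0], [0, 0, 0, 0.115, 0], [0, 0, 0, 0.115, 0], [0, 0, 0, 0.115, 0], [0, 0, 0, 0.085, 0]]
  ]
}}

```text
clock: 2.6
position: [578.6, -90.5, 286.7]
ee_rot: [0.363, 0.932, 0.003, -0.018]
contact_force: [-0.6, -1.3, -0.2]
gripper_width: -0.1
```

Run:
```python
from h import *
say()
st=arm.read_state(); im,d=optics.get_image("wrist"); cv2.imwrite("pics/w1.png",im); np.save("pics/w1.npy",d)
import pickle; pickle.dump(st,open("pics/w1.pkl","wb"))
P=points("wrist",d,st); hsv=cv2.cvtColor(im,cv2.COLOR_BGR2HSV)
og=(hsv[...,0]<16)&(hsv[...,1]>200)&(hsv[...,2]>100)&(P[...,2]>140)&(P[...,2]<200)
c=big(og); print([cv2.contourArea(k) for k in c[:3]])
m=np.zeros(og.shape,np.uint8); cv2.drawContours(m,c[:1],-1,1,-1); v,u=np.nonzero(m); w=P[v,u]; 
w=w[np.abs(w[:,2]-170)<12]; print(w.min(0),w.max(0))
top=w[w[:,2]>169.5]; top=top[np.hypot(*(top[:,:2]-[590,-163]).T)<25]
print("hub",cv2.minEnclosingCircle(top[:,:2].astype(np.float32)))
r=np.hypot(*(w[:,:2]-[590,-163]).T)
for a,b in((20,30),(30,45),(45,62),(66,82)): print(a,b,w[(r>a)&(r<b)].mean(0))
```

```text
2.6 [578.6 -90.5 286.7] yaw 137.5 F [-0.62 -1.31 -0.24] w -0.1 tilt [-0.031  0.019 -0.999]
[1211.0, 460.5, 45.5]
[ 539.8425035  -177.21715012  158.03482533] [ 603.64365795 -118.7507335   173.04520776]
hub ((590.55322265625, -163.56918334960938), 13.832268714904785)
20 30 [ 571.31710842 -146.55793521  165.11181278]
30 45 [ 561.61827251 -138.36681884  165.02542756]
45 62 [ 549.26351483 -127.89110329  165.17350835]
66 82 [nan nan nan]<stdin>:13: RuntimeWarning: Mean of empty slice.
  ret = um.true_divide(
```

View pics/w1.png

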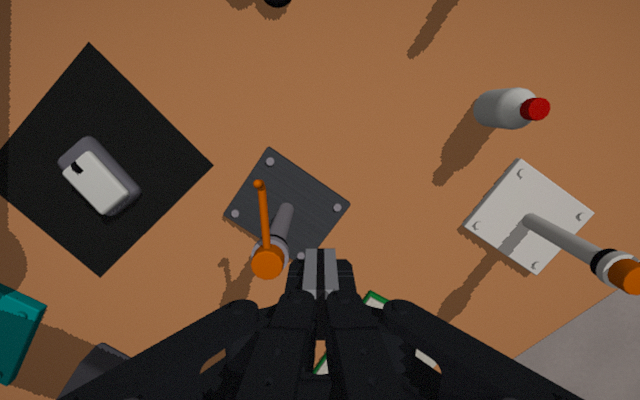

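The wrist view shows the target hook with its hub at (267,262) and tip at (260,184). The shut fingers are beside it on the clockwise side, at about (320,265). The hub is at (590.5, -163.5) and the arm points at 139°.

```bash
python3 -c "
from h import *
plan(574,-109,150,139)"
```

```text
shift cm [-1.41 -1.57 13.62] turn -0.029 | [578.5 -90.4 286.5] yaw 137.4 w 0.0
```

{"name": "send_rows", "arguments": {
  "steps": [
    [[-0.3, -0.3, 1.5, -0.03, 0], [-0.3, -0.3, 1.8, 0, 0], [-0.3, -0.3, 1.8, 0, 0], [-0.3, -0.3, 1.8, 0, 0], [-0.2, -0.3, 1.8, 0, 0], [0, 0, 1.8, 0, 0], [0, 0, 1.5, 0, 0], [0, 0, 1.0, 0, 0], [0, 0, 0, 0, 0]]
  ]
}}

```text
clock: 3.4
position: [574.0, -109.2, 149.1]
ee_rot: [0.341, 0.94, 0.004, -0.019]
contact_force: [0.0, 0.1, -0.3]
gripper_width: 0.4
```

```bash
cat >> h.py <<'E'
C=np.array([590.5,-163.5])
def hookang(st,full=False):
    im,d=optics.get_image("wrist"); P=points("wrist",d,st); hsv=cv2.cvtColor(im,cv2.COLOR_BGR2HSV)
    og=(hsv[...,0]<16)&(hsv[...,1]>200)&(hsv[...,2]>80)&(P[...,2]>150)&(P[...,2]<190)
    w=P[og]; v=w[:,:2]-C; r=np.hypot(*v.T); k=(r>20)&(r<80); v=v[k]; r=r[k]
    print("n",k.sum(),"r",r.min().round(1),r.max().round(1),"hook ang",np.degrees(np.arctan2(v[:,1].mean(),v[:,0].mean())).round(2)%360,"z",w[k][:,2].mean().round(1)); return im
E
python3 - <<'E'
from h import *
say(); st=arm.read_state(); im=hookang(st)
p=st["position"][:2]-C; t=np.radians(139.2); e=np.array([np.cos(t),np.sin(t)]); print("r,t",p@e,p@[-e[1],e[0]])
E
```

```text
3.4 [ 574.  -109.2  149.1] yaw 140.1 F [ 0.05  0.1  -0.25] w 0.4 tilt [-0.033  0.02  -0.999]
n 1290 r 36.9 76.1 hook ang 138.83 z 168.5
r,t 47.96059265696055 -30.370708306809686
```

{"name": "send_rows", "arguments": {
  "steps": [
    [[0, -0.3, 0, 0, 0], [0, -0.3, 0, 0, 0], [0, -0.3, 0, 0, 0], [0, -0.15, 0, 0, 0], [0, -0.15, 0, 0, 0], [0, -0.1, 0, 0, 0], [0, 0, 0, 0, 0]]
  ]
}}

```text
clock: 4.03
position: [568.4, -120.6, 155.6]
ee_rot: [0.34, 0.94, 0.005, -0.013]
contact_force: [-0.0, 0.0, 0.3]
gripper_width: -0.3
```

```bash
cat >> h.py <<'E'
def rt(th):
    st=arm.read_state(); say(); im=hookang(st); t=np.radians(th); e=np.array([np.cos(t),np.sin(t)]); n=np.array([-e[1],e[0]]); p=st["position"][:2]-C
    print("r,t",(p@e).round(2),(p@n).round(2),"Ft",(st["contact_force"][:2]@n).round(2)); return im
E
python3 -c "
from h import *
rt(139)"
```

```text
4.03 [ 568.4 -120.6  155.6] yaw 140.3 F [-0.03  0.03  0.26] w -0.3 tilt [-0.022  0.019 -1.   ]
n 1263 r 28.3 76.4 hook ang 139.43 z 168.2
r,t 44.83 -17.94 Ft -0.0
```

{"name": "send_rows", "arguments": {
  "steps": [
    [[0.1, 0, 0.3, 0, 0], [0.15, 0, 0.3, 0, 0], [0, 0, 0, 0, 0], [0.08, -0.25, 0, -0.05, 0], [0.08, -0.25, 0, -0.05, 0], [0.08, -0.25, 0, -0.05, 0], [0.08, -0.25, 0, -0.05, 0], [0.08, -0.25, 0, -0.05, 0], [0, 0, 0, 0, 0]]
  ]
}}

```text
clock: 4.83
position: [556.9, -124.8, 148.6]
ee_rot: [0.213, 0.977, 0.008, -0.012]
contact_force: [0.3, -0.4, 0.3]
gripper_width: -0.4
```

```bash
python3 -c "
from h import *
rt(155)"
```

```text
4.83 [ 556.9 -124.8  148.6] yaw 155.4 F [ 0.3  -0.38  0.27] w -0.4 tilt [-0.019  0.02  -1.   ]
n 1119 r 35.2 76.3 hook ang 149.91 z 169.0
r,t 46.76 -20.88 Ft 0.22
```

{"name": "send_rows", "arguments": {
  "steps": [
    [[0.08, -0.3, 0, -0.05, 0], [0.08, -0.3, 0, -0.05, 0], [0.08, -0.3, 0, -0.05, 0], [0.08, -0.3, 0, -0.05, 0], [0.08, -0.3, 0, -0.05, 0], [0.08, -0.3, 0, -0.05, 0], [0.08, -0.3, 0, -0.05, 0], [0.08, -0.3, 0, -0.05, 0], [0, 0, 0, 0, 0]]
  ]
}}

```text
clock: 5.63
position: [545.0, -143.5, 147.5]
ee_rot: [0.011, 1.0, 0.011, -0.011]
contact_force: [0.5, 0.9, 0.6]
gripper_width: -0.0
```

```bash
python3 -c "
from h import *
rt(178)"
```

```text
5.63 [ 545.  -143.5  147.5] yaw 178.7 F [0.54 0.95 0.55] w -0.0 tilt [-0.022  0.023 -1.   ]
n 1125 r 36.3 76.2 hook ang 176.06 z 169.0
r,t 46.14 -18.41 Ft -0.96
```

{"name": "send_rows", "arguments": {
  "steps": [
    [[0.08, -0.25, 0, -0.05, 0], [0.08, -0.25, 0, -0.05, 0], [0.08, -0.25, 0, -0.05, 0], [0.08, -0.25, 0, -0.05, 0], [0.05, -0.15, 0, -0.05, 0], [0, 0, 0, 0, 0]]
  ]
}}

```text
clock: 6.18
position: [541.7, -153.4, 146.7]
ee_rot: [-0.113, 0.993, 0.013, -0.011]
contact_force: [0.1, 0.9, -0.0]
gripper_width: 0.3
```

```bash
python3 -c "
from h import *
rt(190)"
```

```text
6.18 [ 541.7 -153.4  146.7] yaw -167.0 F [ 0.12  0.94 -0.02] w 0.3 tilt [-0.025  0.024 -0.999]
n 1138 r 35.3 76.5 hook ang 188.79 z 168.9
r,t 46.33 -18.38 Ft -0.9
```

{"name": "send_rows", "arguments": {
  "steps": [
    [[0.05, -0.15, -0.05, -0.03, 0], [0.05, -0.15, -0.05, -0.03, 0], [0.05, -0.15, -0.05, -0.03, 0], [0.03, -0.1, 0, -0.03, 0], [0, 0, 0, 0, 0]]
  ]
}}

```text
clock: 6.65
position: [540.6, -157.6, 146.6]
ee_rot: [-0.168, 0.986, 0.015, -0.012]
contact_force: [0.1, 1.2, 1.3]
gripper_width: -0.1
```

```bash
python3 -c "
from h import *
rt(195)"
```

```text
6.65 [ 540.6 -157.6  146.6] yaw -160.6 F [0.13 1.2  1.29] w -0.1 tilt [-0.028  0.025 -0.999]
n 1131 r 35.1 76.3 hook ang 193.91 z 169.0
r,t 46.68 -18.64 Ft -1.12
```

{"name": "send_rows", "arguments": {
  "steps": [
    [[0.03, -0.1, 0, -0.01, 0], [0.03, -0.1, 0, -0.01, 0], [0.03, -0.1, 0, -0.01, 0], [0.03, -0.1, 0, 0, 0], [0, 0, 0, 0, 0]]
  ]
}}

```text
clock: 7.12
position: [541.0, -161.5, 146.6]
ee_rot: [-0.182, 0.983, 0.015, -0.012]
contact_force: [0.1, 1.2, 0.8]
gripper_width: 0.3
```

```bash
python3 -c "
from h import *
rt(198)"
```

```text
7.12 [ 541.  -161.5  146.6] yaw -159.0 F [0.05 1.24 0.85] w 0.3 tilt [-0.028  0.026 -0.999]
n 1097 r 35.7 76.4 hook ang 198.3 z 169.1
r,t 46.43 -17.24 Ft -1.16
```

{"name": "send_rows", "arguments": {
  "steps": [
    [[0.02, -0.08, 0, -0.01, 0], [0.02, -0.08, 0, -0.01, 0], [0.02, -0.08, 0, -0.01, 0], [0, 0, 0, 0, 0]]
  ]
}}

```text
clock: 7.5
position: [541.3, -164.1, 146.6]
ee_rot: [-0.198, 0.98, 0.015, -0.011]
contact_force: [-0.1, 1.1, 1.1]
gripper_width: -0.1
```

```bash
python3 -c "
from h import *
rt(200)"
```

```text
7.5 [ 541.3 -164.1  146.6] yaw -157.2 F [-0.11  1.1   1.11] w -0.1 tilt [-0.029  0.026 -0.999]
n 1086 r 36.5 76.4 hook ang 201.44 z 169.2
r,t 46.47 -16.26 Ft -1.07
```

{"name": "send_rows", "arguments": {
  "steps": [
    [[0.02, -0.08, 0, -0.01, 0], [0.02, -0.08, 0, -0.01, 0], [0, 0, 0, 0, 0]]
  ]
}}

```text
clock: 7.8
position: [541.5, -165.9, 146.7]
ee_rot: [-0.208, 0.978, 0.015, -0.011]
contact_force: [-0.6, 2.2, 0.5]
gripper_width: -0.0
```

```bash
python3 -c "
from h import *
rt(202)"
```

```text
7.8 [ 541.5 -165.9  146.7] yaw -155.9 F [-0.57  2.24  0.5 ] w -0.0 tilt [-0.029  0.026 -0.999]
n 1071 r 37.2 76.3 hook ang 203.56 z 169.3
r,t 46.29 -16.14 Ft -2.29
```

{"name": "send_rows", "arguments": {
  "steps": [
    [[0.02, -0.08, 0, 0, 0], [0.02, -0.08, 0, 0, 0], [0, 0, 0, 0, 0]]
  ]
}}

```text
clock: 8.1
position: [542.1, -167.4, 146.6]
ee_rot: [-0.208, 0.978, 0.015, -0.011]
contact_force: [-0.7, 1.5, 0.1]
gripper_width: 0.3
```

```bash
python3 -c "
from h import *
rt(204)"
```

```text
8.1 [ 542.1 -167.4  146.6] yaw -155.9 F [-0.72  1.53  0.13] w 0.3 tilt [-0.028  0.026 -0.999]
n 1073 r 37.2 76.6 hook ang 205.58 z 169.3
r,t 45.83 -16.11 Ft -1.69
```

```bash
cat >> h.py <<'E'
def ft(th,k=4):
    t=np.radians(th); n=np.array([-np.sin(t),np.cos(t)]); o=[]
    for i in range(k): o.append(round(float(arm.read_state()["contact_force"][:2]@n),2)); optics.get_image("wrist")
    print("Ft",o)
E
python3 -c "
from h import *
ft(205)"
```

```text
Ft [-1.25, -0.24, -1.24, -1.07]
```

{"name": "send_rows", "arguments": {
  "steps": [
    [[0.02, -0.08, 0, -0.01, 0], [0, 0, 0, 0, 0]]
  ]
}}

```text
clock: 8.52
position: [542.1, -168.1, 146.6]
ee_rot: [-0.214, 0.977, 0.016, -0.011]
contact_force: [0.1, 1.5, 1.0]
gripper_width: -0.0
```

```bash
python3 -c "
from h import *
rt(205);ft(205)"
```

```text
8.52 [ 542.1 -168.1  146.6] yaw -155.3 F [0.06 1.52 0.99] w -0.0 tilt [-0.028  0.026 -0.999]
n 1078 r 37.6 76.3 hook ang 206.43 z 169.3
r,t 45.79 -16.26 Ft -1.35
Ft [-1.74, -1.62, -1.4, -1.29]
```

{"name": "send_rows", "arguments": {
  "steps": [
    [[0.02, -0.08, 0, -0.01, 0], [0, 0, 0, 0, 0]]
  ]
}}

```text
clock: 8.93
position: [542.2, -168.6, 146.6]
ee_rot: [-0.219, 0.976, 0.016, -0.011]
contact_force: [-1.2, 2.3, 0.8]
gripper_width: -0.0
```

```bash
python3 -c "
from h import *
rt(206);ft(206)"
```

```text
8.93 [ 542.2 -168.6  146.6] yaw -154.7 F [-1.19  2.26  0.78] w -0.0 tilt [-0.028  0.026 -0.999]
n 1064 r 36.8 76.4 hook ang 207.0 z 169.3
r,t 45.65 -16.55 Ft -2.55
Ft [-2.53, -2.87, -2.63, -3.18]
```

{"name": "send_rows", "arguments": {
  "steps": [
    [[0.02, -0.1, 0, 0, 0], [0, 0, 0, 0, 0]]
  ]
}}

```text
clock: 9.35
position: [542.4, -169.2, 146.5]
ee_rot: [-0.219, 0.976, 0.016, -0.011]
contact_force: [-0.9, 3.1, 2.2]
gripper_width: -0.3
```

```bash
python3 -c "
from h import *
rt(206);ft(206)"
```

```text
9.35 [ 542.4 -169.2  146.5] yaw -154.7 F [-0.94  3.14  2.19] w -0.3 tilt [-0.028  0.027 -0.999]
n 1061 r 34.3 76.8 hook ang 207.64 z 169.4
r,t 45.73 -15.98 Ft -3.23
Ft [-4.24, -3.66, -3.89, -3.74]
```

{"name": "send_rows", "arguments": {
  "steps": [
    [[0.02, -0.12, 0, 0, 0], [0, -0.12, 0, 0, 0], [0, 0, 0, 0, 0]]
  ]
}}

```text
clock: 9.85
position: [542.8, -170.2, 146.5]
ee_rot: [-0.219, 0.976, 0.017, -0.011]
contact_force: [-2.0, 5.0, 3.2]
gripper_width: -0.4
```

```bash
python3 -c "
from h import *
rt(206);ft(206)"
```

```text
9.85 [ 542.8 -170.2  146.5] yaw -154.7 F [-1.99  4.98  3.18] w -0.4 tilt [-0.029  0.029 -0.999]
n 1064 r 34.1 76.6 hook ang 208.93 z 169.5
r,t 45.8 -14.89 Ft -5.35
Ft [-5.84, -5.63, -5.29, -5.36]
```

{"name": "send_rows", "arguments": {
  "steps": [
    [[0, -0.12, 0, 0, 0], [0, 0, 0, 0, 0], [0, 0, 0, 0, 0]]
  ]
}}

```text
clock: 10.35
position: [542.6, -169.8, 146.6]
ee_rot: [-0.219, 0.975, 0.019, -0.012]
contact_force: [-1.5, 5.5, 1.9]
gripper_width: 0.1
```

```bash
python3 -c "
from h import *
rt(206);ft(206)"
```

```text
10.35 [ 542.6 -169.8  146.6] yaw -154.7 F [-1.53  5.49  1.92] w 0.1 tilt [-0.031  0.031 -0.999]
n 1063 r 35.2 76.5 hook ang 208.46 z 169.4
r,t 45.79 -15.37 Ft -5.6
Ft [-5.24, -5.21, -5.4, -5.45]
```

{"name": "send_rows", "arguments": {
  "steps": [
    [[0, -0.15, 0, 0, 0], [0, -0.18, 0, 0, 0]]
  ]
}}

```text
clock: 10.77
position: [543.3, -171.4, 146.5]
ee_rot: [-0.219, 0.975, 0.02, -0.012]
contact_force: [-2.8, 9.0, 3.9]
gripper_width: -0.1
```

```bash
python3 -c "
from h import *
rt(206);ft(206)"
```

```text
10.77 [ 543.3 -171.4  146.5] yaw -154.6 F [-2.76  9.03  3.9 ] w -0.1 tilt [-0.033  0.033 -0.999]
n 1049 r 33.5 76.5 hook ang 210.54 z 169.5
r,t 45.91 -13.6 Ft -9.33
Ft [-8.98, -8.22, -8.73, -8.06]
```

Force and angle both put the press at about 0.08 rad, which is enough. Backing off now.

{"name": "send_rows", "arguments": {
  "steps": [
    [[0, 0.15, 0, 0, 0], [0, 0.15, 0, 0, 0], [0, 0.2, 0, 0, 0], [0, 0.3, 0, 0, 0], [0, 0.5, 0, 0, 0], [0, 0.8, 0, 0, 0], [0, 1.0, 0, 0, 0], [0, 0, 0, 0, 0]]
  ]
}}

```text
clock: 11.68
position: [528.9, -143.6, 147.3]
ee_rot: [-0.218, 0.976, 0.018, -0.013]
contact_force: [0.5, 1.5, -0.1]
gripper_width: 0.1
```

```bash
python3 -c "
from h import *
rt(206);ft(206,1); plan(507,240,270,-7.3+180)"
```

```text
11.68 [ 528.9 -143.6  147.3] yaw -154.7 F [ 0.47  1.52 -0.14] w 0.1 tilt [-0.033  0.03  -0.999]
n 1279 r 35.3 76.5 hook ang 205.12 z 169.0
r,t 46.62 -44.91 Ft -1.16
Ft [0.55]
shift cm [-14.15  36.2  -11.02] turn 0.568 | [ 529.7 -144.3  147.5] yaw -154.7 w -0.0
```

{"name": "send_rows", "arguments": {
  "steps": [
    [[0, 0.5, -2.5, 0, 0.9], [0, 1, -3, 0, 0.9], [-0.5, 2.5, -3, 0, 0.9], [-1.5, 3.5, -2, 0, 0.9], [-1.5, 3.5, -1, 0, 0.9], [-1.5, 3.5, 0, 0, 0.9], [-1.5, 3.5, 0, 0, 0.9], [-1.5, 3.5, 0, 0, 0.9], [-1.5, 3.5, 0, 0, 0.9], [-1.5, 3.5, 0, 0, 0.9]]
  ]
}}

```text
clock: 12.62
position: [513.4, 162.5, 279.9]
ee_rot: [-0.212, 0.977, 0.019, -0.01]
contact_force: [1.0, -0.2, 0.5]
gripper_width: 76.8
```

{"name": "send_rows", "arguments": {
  "steps": [
    [[-1, 2.0, 0, 0.1, 0.9], [-1, 1, 0, 0.1, 0.9], [0, 0, 0, 0.1, 0.9], [0, 0, 0, 0.1, 0.9], [0, 0, 0, 0.1, 0.9], [0, 0, 0, 0.07, 0.9], [0, 0, 0, 0, 0.9]]
  ]
}}

```text
clock: 13.2
position: [520.6, 209.2, 281.0]
ee_rot: [0.079, 0.997, 0.016, -0.014]
contact_force: [-0.4, 0.4, -0.2]
gripper_width: 76.8
```

Run:
```python
from h import *
say(); st=arm.read_state(); im,d=optics.get_image("wrist"); cv2.imwrite("pics/w2.png",im)
P=points("wrist",d,st); hsv=cv2.cvtColor(im,cv2.COLOR_BGR2HSV)
bl=(hsv[...,0]>100)&(hsv[...,0]<130)&(hsv[...,1]>120)&(P[...,2]>120)&(P[...,2]<180)
w=P[bl]; print("tab",len(w),w.min(0).round(1),w.max(0).round(1))
t=w[w[:,2]>155]; r=cv2.minAreaRect(t[:,:2].astype(np.float32)); print(len(t),t.mean(0),r,cv2.boxPoints(r).round(1).tolist())
```

```text
13.2 [520.6 209.2 281. ] yaw 171.0 F [-0.4   0.4  -0.17] w 76.8 tilt [-0.025  0.034 -0.999]
tab 548 [501.6 228.6 120. ] [513.4 253.2 158.8]
325 [507.48575026 241.05058021 157.08845879] ((507.63836669921875, 240.8518524169922), (23.558250427246094, 9.24073600769043), 82.99501037597656) [[501.6000061035156, 229.6999969482422], [510.79998779296875, 228.60000610351562], [513.7000122070312, 252.0], [504.5, 253.10000610351562]]
```

View pics/w2.png

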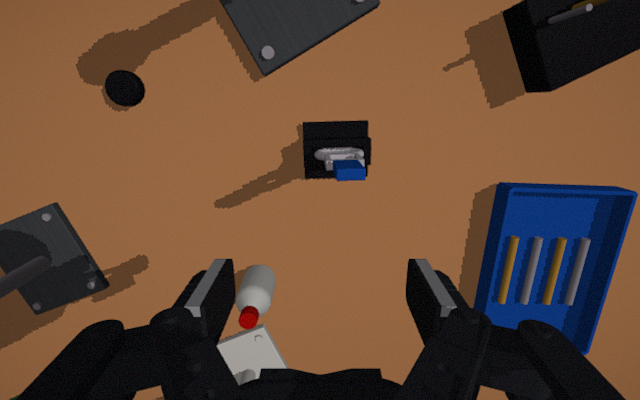

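The wrist view shows the loupe in its holder, with the blue tab at (349,171) and nothing close to it. The tab centre is at (507.6, 240.9) and the loupe's yaw is -7°.

```bash
python3 -c "
from h import *
plan(507.6,240.9,175,173)"
```

```text
shift cm [ 1.46  2.62 10.73] turn -0.033 | [520.6 209.1 281. ] yaw 171.1 w 77.0
```

{"name": "send_rows", "arguments": {
  "steps": [
    [[0.5, 0.9, 1, -0.033, 0.65], [0.5, 0.9, 1.5, 0, 0.65], [0.46, 0.8, 2, 0, 0.65], [0, 0, 2, 0, 0.65], [0, 0, 2, 0, 0.65], [0, 0, 1.5, 0, 0.65], [0, 0, 0.7, 0, 0.65], [0, 0, 0, 0, 0.65]]
  ]
}}

```text
clock: 13.92
position: [505.0, 244.6, 168.4]
ee_rot: [0.049, 0.999, 0.018, -0.013]
contact_force: [0.3, -0.3, -0.3]
gripper_width: 55.7
```

```bash
python3 -c "
from h import *
say();plan(507.6,240.9,118,173)"
```

```text
13.92 [505.  244.6 168.4] yaw 174.4 F [ 0.26 -0.34 -0.3 ] w 55.7 tilt [-0.023  0.036 -0.999]
shift cm [-0.43 -0.51  5.01] turn 0.024 | [505.  244.6 168.4] yaw 174.4 w 55.7
```

{"name": "send_rows", "arguments": {
  "steps": [
    [[-0.2, -0.25, 0, 0.024, 0.65], [-0.2, -0.25, 0.5, 0, 0.65], [0, 0, 1, 0, 0.65], [0, 0, 1.3, 0, 0.65], [0, 0, 1, 0, 0.65], [0, 0, 0.6, 0, 0.65], [0, 0, 0, 0, 0.65]]
  ]
}}

```text
clock: 14.5
position: [510.2, 241.7, 124.1]
ee_rot: [0.061, 0.998, 0.02, -0.009]
contact_force: [0.3, 0.0, -0.2]
gripper_width: 55.9
```

```bash
python3 -c "
from h import *
say();plan(507.6,240.9,118,173)"
```

```text
14.5 [510.2 241.7 124.1] yaw 173.0 F [ 0.3   0.05 -0.17] w 55.9 tilt [-0.016  0.041 -0.999]
shift cm [ 0.23 -0.13  0.61] turn 0.0 | [510.2 241.7 124.1] yaw 173.0 w 55.9
```

{"name": "send_rows", "arguments": {
  "steps": [
    [[0.2, -0.1, 0.3, 0, 0.65], [0, 0, 0.15, 0, 0.65], [0, 0, 0, 0, 0.5], [0, 0, 0, 0, 0.3], [0, 0, 0, 0, 0.2], [0, 0, 0, 0, 0.1], [0, 0, 0, 0, 0.1], [0, 0, 0, 0, 0.1]]
  ]
}}

```text
clock: 15.17
position: [508.6, 241.2, 120.9]
ee_rot: [0.061, 0.998, 0.021, -0.008]
contact_force: [0.5, 0.3, -0.4]
gripper_width: 22.9
```

```bash
python3 -c "
from h import *
say()"
```

```text
15.17 [508.6 241.2 120.9] yaw 173.0 F [ 0.46  0.28 -0.4 ] w 22.9 tilt [-0.014  0.042 -0.999]
```

```bash
python3 -c "
from h import *
plan(508.6,241.2,180.9,173)"
```

```text
shift cm [ 0.11  0.24 -6.  ] turn 0.001 | [508.6 241.2 120.9] yaw 173.0 w 22.9
```

{"name": "send_rows", "arguments": {
  "steps": [
    [[0, 0.02, -0.4, 0, 0], [0.01, 0.03, -0.6, 0, 0], [0.01, 0.03, -0.8, 0, 0], [0.02, 0.04, -1, 0, 0], [0.02, 0.04, -1, 0, 0], [0.02, 0.04, -1, 0, 0], [0.02, 0.04, -1, 0, 0], [0, 0, 0, 0, 0]]
  ]
}}

```text
clock: 15.83
position: [509.3, 241.7, 186.5]
ee_rot: [0.061, 0.998, 0.021, -0.007]
contact_force: [0.0, 1.0, -1.5]
gripper_width: 23.4
```

Run:
```python
from h import *
say(); im,d=optics.get_image("wrist"); cv2.imwrite("pics/w3.png",im)
# target: outside tip at r=115 on angle 205
for a in (205,): print(C+115*np.array([np.cos(np.radians(a)),np.sin(np.radians(a))]))
e=np.array([np.cos(np.radians(205)),np.sin(np.radians(205))])
p=C+125*e; plan(p[0],p[1],240,205)
```

```text
15.83 [509.3 241.7 186.5] yaw 173.1 F [ 0.03  0.96 -1.47] w 23.4 tilt [-0.012  0.044 -0.999]
[ 486.27460449 -212.1011001 ]
shift cm [ -2.31 -45.56  -7.38] turn -0.558 | [508.8 241.5 185.5] yaw 173.0 w 23.3
```

View pics/w3.png

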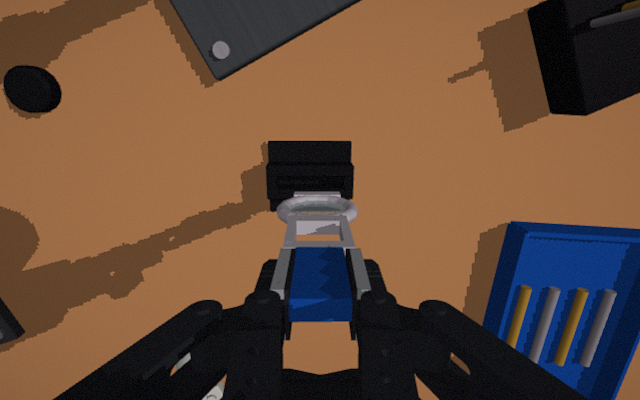

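The wrist view shows the loupe held by its tab at (318,285), with the lens ring at (317,207) and the foot clear of the empty slot at (310,175).

{"name": "send_rows", "arguments": {
  "steps": [
    [[0, 0, -1.5, 0, 0], [0, 0, -2, 0, 0], [0, -0.5, -2, 0, 0], [0, -1, -1.5, 0, 0], [-0.1, -2, -0.5, 0, 0], [-0.1, -3, 0, 0, 0], [-0.2, -3.3, 0, 0, 0], [-0.2, -3.3, 0, 0, 0], [-0.2, -3.3, 0, 0, 0], [-0.2, -3.3, 0, 0, 0]]
  ]
}}

```text
clock: 16.72
position: [493.1, 39.3, 253.1]
ee_rot: [0.056, 0.998, 0.021, -0.01]
contact_force: [0.4, 0.2, -1.0]
gripper_width: 23.3
```

{"name": "send_rows", "arguments": {
  "steps": [
    [[-0.2, -3.3, 0, 0, 0], [-0.2, -3.3, 0, 0, 0], [-0.2, -3.3, 0, 0, 0], [-0.2, -3.3, 0, 0, 0], [-0.2, -3, 0, 0, 0], [-0.1, -2.5, 0, 0, 0], [0, -2, 0, 0, 0], [0, -1, 0, 0, 0], [0, 0, 0, 0, 0]]
  ]
}}

```text
clock: 17.47
position: [472.5, -192.3, 240.7]
ee_rot: [0.06, 0.998, 0.022, -0.013]
contact_force: [0.8, 0.9, -1.4]
gripper_width: 23.0
```

Run:
```python
from h import *
say(); e=np.array([np.cos(np.radians(205)),np.sin(np.radians(205))])
p=C+125*e; plan(p[0],p[1],240,205)
```

```text
17.47 [ 472.5 -192.3  240.7] yaw 173.2 F [ 0.77  0.88 -1.39] w 23.0 tilt [-0.024  0.045 -0.999]
shift cm [-0.76 -2.33 -0.05] turn -0.555 | [ 472.5 -192.3  240.7] yaw 173.2 w 23.0
```

{"name": "send_rows", "arguments": {
  "steps": [
    [[-0.25, -0.8, 0, 0, 0], [-0.25, -0.8, 0, 0, 0], [-0.25, -0.7, 0, 0, 0], [0, 0, 0, -0.1, 0], [0, 0, 0, -0.1, 0], [0, 0, 0, -0.1, 0], [0, 0, 0, -0.1, 0], [0, 0, 0, -0.1, 0], [0, 0, 0, -0.05, 0], [0, 0, 0, 0, 0]]
  ]
}}

```text
clock: 18.3
position: [480.6, -215.7, 238.5]
ee_rot: [-0.23, 0.973, 0.026, -0.007]
contact_force: [-0.3, -0.5, -0.6]
gripper_width: 23.2
```

Run:
```python
from h import *
for i in range(1):
    say(); st=arm.read_state(); im,d=optics.get_image("wrist"); cv2.imwrite("pics/w4.png",im)
    P=points("wrist",d,st); hsv=cv2.cvtColor(im,cv2.COLOR_BGR2HSV)
    bl=(hsv[...,0]>100)&(hsv[...,0]<130)&(hsv[...,1]>120)&(P[...,2]>150)&(P[...,2]<300); w=P[bl]; print("blue",len(w),w.min(0).round(1),w.max(0).round(1))
    og=(hsv[...,0]<16)&(hsv[...,1]>200)&(hsv[...,2]>80)&(P[...,2]>150)&(P[...,2]<190); print("orange",og.sum())
a,b=(optics.get_image(n)[0] for n in ("top","scene"))
cv2.imwrite("pics/c4.png",np.vstack([cv2.resize(a[150:270,260:400],(700,600))[:300*2]])); cv2.imwrite("pics/s4.png",b)
hs=cv2.cvtColor(a,cv2.COLOR_BGR2HSV)
og=(hs[...,0]<16)&(hs[...,1]>200)&(hs[...,2]>120); og[:176]=0; og[225:]=0; og[:,:270]=0; og[:,325:]=0
v,u=np.nonzero(og); w=ray("top",np.c_[u,v],166); q=w[:,:2]-C; r=np.hypot(*q.T); k=(r>25)&(r<75); print("top hook",k.sum(),np.degrees(np.arctan2(*q[k].mean(0)[::-1]))%360)
```

```text
18.3 [ 480.6 -215.7  238.5] yaw -153.4 F [-0.3  -0.49 -0.64] w 23.2 tilt [-0.025  0.047 -0.999]
blue 4645 [ 451.1 -269.1  229.3] [ 510.5 -173.1  300. ]
orange 1240
top hook 0 nan<stdin>:11: RuntimeWarning: Mean of empty slice.
  ret = um.true_divide(
```

View pics/w4.png

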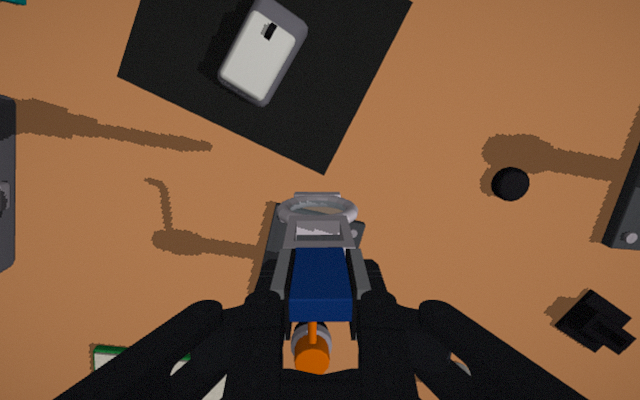

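The wrist view shows the loupe aligned, with its eye at (318,232). The orange hook is just behind the tab, with its hub at (312,360) and arm pointing at the loupe. Next I compute the eye position relative to the hook line.

```bash
cat >> h.py <<'E'
M0=R.from_quat([0.061,0.998,0.021,-0.008]).as_matrix(); p0=np.array([508.6,241.2,120.9])
TH=205.1
def eye():
    st=arm.read_state(); M=R.from_quat(st["ee_rot"]).as_matrix()
    f=lambda z: st["position"]+M@M0.T@(np.array([507.6,240.9,8+z])-p0)
    t=np.radians(TH); e=np.array([np.cos(t),np.sin(t)]); n=np.array([-e[1],e[0]])
    for nm,z in(("eyetop",96),("eyebot",66),("foot",0),("tab",150)):
        q=f(z); print(nm,q.round(1),"r %.1f t %.1f"%((q[:2]-C)@e,(q[:2]-C)@n))
    y=M@M0.T@np.array([-np.sin(np.radians(-7)),np.cos(np.radians(-7)),0]); print("loupe yaw",np.degrees(np.arctan2(-y[0],y[1])).round(1),"tool yaw",round(yaw(st),1),"w",round(st["gripper_width"],1),"F",st["contact_force"].round(1))
    return st,M,e,n,f
def go(r,t,ztop):
    st,M,e,n,f=eye(); tgt=np.array([*(C+r*e+t*n),ztop]); print("shift cm",(M.T@(tgt-f(96))/10).round(2))
E
python3 - <<'E'
from h import *
st=arm.read_state(); im=hookang(st)
go(110,0,186)
E
```

```text
n 120 r 20.1 34.4 hook ang 206.08 z 165.2
eyetop [ 479.8 -216.3  221.6] r 122.7 t 0.8
eyebot [ 480.1 -215.8  191.6] r 122.2 t 0.5
foot [ 480.7 -214.6  125.6] r 121.1 t -0.3
tab [ 479.3 -217.3  275.6] r 123.6 t 1.5
loupe yaw 26.5 tool yaw -153.5 w 23.1 F [-0.6  0.2 -0.5]
shift cm [-1.27 -0.13  3.56]
```

{"name": "send_rows", "arguments": {
  "steps": [
    [[0, 0, 0.6, 0, 0], [0, 0, 1, 0, 0], [0, 0, 0.9, 0, 0], [0, 0, 0.6, 0.015, 0], [0, 0, 0.3, 0, 0], [0, 0, 0, 0, 0]]
  ]
}}

```text
clock: 19.0
position: [478.6, -213.7, 200.0]
ee_rot: [-0.22, 0.975, 0.026, -0.008]
contact_force: [0.1, -0.5, -1.2]
gripper_width: 23.2
```

Run:
```python
from h import *
go(90,0,185.5)
b=optics.get_image("scene")[0]; uv=proj("scene",[C[0]-50,C[1]-30,170])[0].astype(int); print(uv)
x,y=uv; cv2.imwrite("pics/s5.png",cv2.resize(b[y-50:y+50,x-65:x+65],None,fx=6,fy=6,interpolation=cv2.INTER_CUBIC))
```

```text
eyetop [ 478.1 -214.2  183.1] r 123.3 t -1.8
eyebot [ 478.3 -213.6  153.1] r 122.9 t -2.2
foot [ 478.8 -212.4   87.1] r 121.9 t -3.1
tab [ 477.7 -215.2  237. ] r 124.1 t -1.1
loupe yaw 25.4 tool yaw -154.6 w 23.2 F [ 0.1 -0.5 -1.2]
shift cm [-3.33 -0.18 -0.27]
[319 182]
```

View pics/s5.png

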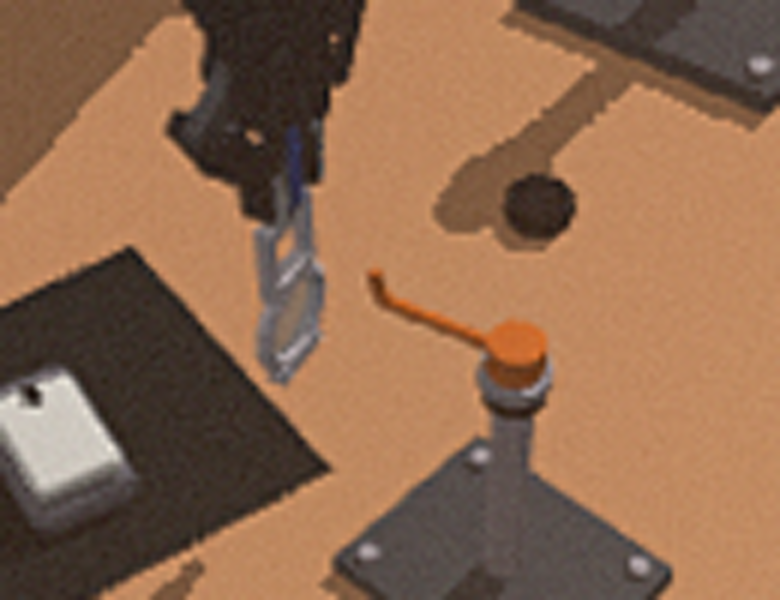

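The scene crop shows the loupe's eye at (285,243) in the crop, in line with the hook tip at (375,275), which points at it. Going in, with a check on the way.

{"name": "send_rows", "arguments": {
  "steps": [
    [[-0.4, -0.1, -0.15, 0, 0], [-0.8, -0.1, -0.1, 0, 0], [-0.8, 0, 0, 0, 0], [-0.8, 0, 0, 0, 0], [-0.4, 0, 0, 0, 0], [0, 0, 0, 0, 0]]
  ]
}}

```text
clock: 19.55
position: [513.6, -201.0, 204.3]
ee_rot: [-0.22, 0.975, 0.025, -0.006]
contact_force: [0.1, -0.0, -1.3]
gripper_width: 23.2
```

```bash
python3 -c "
from h import *
go(45,0,185.5)"
```

```text
eyetop [ 513.1 -201.5  187.4] r 86.2 t 1.6
eyebot [ 513.5 -201.   157.4] r 85.7 t 1.3
foot [ 514.3 -199.9   91.4] r 84.5 t 0.6
tab [ 512.5 -202.4  241.4] r 87.2 t 2.2
loupe yaw 25.4 tool yaw -154.6 w 23.2 F [ 0.1 -0.  -1.3]
shift cm [-4.12  0.13  0.19]
```

{"name": "send_rows", "arguments": {
  "steps": [
    [[0, 0, 0.18, 0, 0], [-0.3, 0.08, 0.05, 0, 0], [-0.6, 0.05, 0.05, 0, 0], [-0.6, 0, 0.05, 0, 0], [0, 0, 0, 0, 0]]
  ]
}}

```text
clock: 19.97
position: [527.8, -192.2, 200.7]
ee_rot: [-0.22, 0.975, 0.025, -0.006]
contact_force: [-0.4, 0.7, -0.0]
gripper_width: 23.4
```

```bash
python3 -c "
from h import *
go(45,0,185.5)"
```

```text
eyetop [ 527.3 -192.7  183.7] r 69.6 t -0.4
eyebot [ 527.6 -192.2  153.7] r 69.1 t -0.7
foot [ 528.4 -191.1   87.8] r 67.9 t -1.4
tab [ 526.7 -193.6  237.7] r 70.6 t 0.2
loupe yaw 25.4 tool yaw -154.6 w 23.4 F [-0.4  0.7 -0. ]
shift cm [-2.46 -0.04 -0.18]
```

{"name": "send_rows", "arguments": {
  "steps": [
    [[-0.3, 0, -0.1, 0, 0], [-0.6, -0.03, 0, 0, 0], [-0.6, 0, 0, 0, 0], [-0.6, 0, 0, 0, 0], [-0.2, 0, 0, 0, 0], [0, 0, 0, 0, 0]]
  ]
}}

```text
clock: 20.47
position: [551.3, -181.5, 201.7]
ee_rot: [-0.22, 0.975, 0.025, -0.006]
contact_force: [0.2, 0.4, -0.8]
gripper_width: 23.3
```

Run:
```python
from h import *
go(44,0,168)
b=optics.get_image("scene")[0]; x,y=319,182; cv2.imwrite("pics/s6.png",cv2.resize(b[y-45:y+45,x-40:x+70],None,fx=6,fy=6,interpolation=cv2.INTER_CUBIC))
```

```text
eyetop [ 550.8 -182.   184.8] r 43.8 t -0.1
eyebot [ 551.2 -181.5  154.8] r 43.2 t -0.4
foot [ 551.9 -180.3   88.8] r 42.1 t -1.1
tab [ 550.2 -182.9  238.7] r 44.7 t 0.5
loupe yaw 25.4 tool yaw -154.5 w 23.3 F [ 0.2  0.4 -0.8]
shift cm [ 0.02 -0.1   1.67]
```

View pics/s6.png

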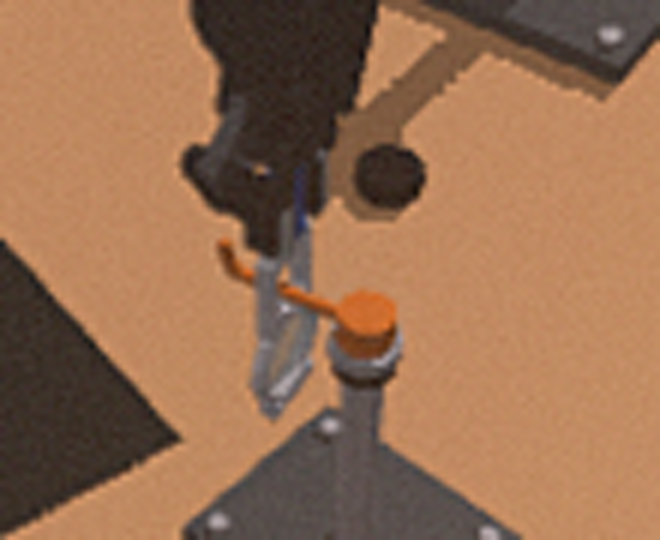

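The crop shows the orange arm passing through the loupe's eye at (290,290), with the tip on the near side. Lowering gently.

{"name": "send_rows", "arguments": {
  "steps": [
    [[0, -0.03, 0.3, 0, 0], [0, -0.03, 0.3, 0, 0], [0, 0, 0.3, 0, 0], [0, 0, 0.2, 0, 0], [0, 0, 0.1, 0, 0], [0, 0, 0, 0, 0]]
  ]
}}

```text
clock: 21.02
position: [550.0, -181.7, 187.9]
ee_rot: [-0.22, 0.975, 0.025, -0.007]
contact_force: [0.3, -0.4, -1.2]
gripper_width: 23.4
```

```bash
python3 -c "
from h import *
go(44,0,168)"
```

```text
eyetop [ 549.5 -182.2  171. ] r 45.1 t -0.4
eyebot [ 549.8 -181.7  141. ] r 44.6 t -0.8
foot [ 550.4 -180.6   75. ] r 43.5 t -1.6
tab [ 548.9 -183.2  224.9] r 46.0 t 0.2
loupe yaw 25.4 tool yaw -154.6 w 23.4 F [ 0.3 -0.4 -1.2]
shift cm [-0.11 -0.06  0.29]
```

Now in slow steps of about 1 mm, watching Fz. The free-hanging baseline is about -1.2 N.

{"name": "send_rows", "arguments": {
  "steps": [
    [[0, 0, 0.1, 0, 0], [0, 0, 0.1, 0, 0], [0, 0, 0.1, 0, 0], [0, 0, 0, 0, 0]]
  ]
}}

```text
clock: 21.35
position: [549.8, -181.8, 184.7]
ee_rot: [-0.22, 0.975, 0.025, -0.007]
contact_force: [0.2, 0.9, -1.0]
gripper_width: 23.3
```

```bash
cat >> h.py <<'E'
def fz(k=4):
    o=[]
    for i in range(k): o.append(arm.read_state()["contact_force"].round(1).tolist()); optics.get_image("wrist")
    print("F",o)
E
python3 -c "
from h import *
go(44,0,166.5);fz()"
```

```text
eyetop [ 549.3 -182.2  167.8] r 45.3 t -0.5
eyebot [ 549.6 -181.7  137.8] r 44.8 t -0.8
foot [ 550.3 -180.6   71.8] r 43.7 t -1.6
tab [ 548.8 -183.2  221.7] r 46.1 t 0.1
loupe yaw 25.4 tool yaw -154.6 w 23.3 F [ 0.2  0.9 -1. ]
shift cm [-0.13 -0.06  0.12]
F [[0.2, 0.9, -1.0], [0.0, -0.3, -1.8], [0.5, -0.3, -0.1], [0.6, -0.7, -1.5]]
```

{"name": "send_rows", "arguments": {
  "steps": [
    [[0, 0, 0.08, 0, 0], [0, 0, 0.06, 0, 0], [0, 0, 0, 0, 0]]
  ]
}}

```text
clock: 21.8
position: [550.1, -181.7, 183.7]
ee_rot: [-0.22, 0.975, 0.025, -0.006]
contact_force: [0.8, -0.1, -1.5]
gripper_width: 23.1
```

```bash
python3 -c "
from h import *
go(44,0,166.5);fz()"
```

```text
eyetop [ 549.6 -182.2  166.8] r 45.0 t -0.4
eyebot [ 549.9 -181.7  136.8] r 44.5 t -0.7
foot [ 550.7 -180.6   70.8] r 43.3 t -1.4
tab [ 549.  -183.1  220.8] r 45.9 t 0.2
loupe yaw 25.4 tool yaw -154.6 w 23.1 F [ 0.8 -0.1 -1.5]
shift cm [-0.1  -0.04  0.03]
F [[0.8, -0.1, -1.5], [-0.5, -1.1, -1.2], [-0.3, -0.3, -1.2], [-0.0, 0.4, -1.8]]
```

{"name": "send_rows", "arguments": {
  "steps": [
    [[0, 0, 0.08, 0, 0], [0, 0, 0.06, 0, 0], [0, 0, 0, 0, 0]]
  ]
}}

```text
clock: 22.25
position: [550.3, -181.8, 182.7]
ee_rot: [-0.22, 0.975, 0.025, -0.006]
contact_force: [-0.5, -0.0, -0.6]
gripper_width: 23.4
```

```bash
python3 -c "
from h import *
go(44,0,166.5);fz()"
```

```text
eyetop [ 549.8 -182.3  165.8] r 44.8 t -0.2
eyebot [ 550.2 -181.8  135.8] r 44.3 t -0.5
foot [ 550.9 -180.7   69.8] r 43.1 t -1.2
tab [ 549.2 -183.2  219.8] r 45.8 t 0.3
loupe yaw 25.4 tool yaw -154.6 w 23.4 F [-0.5 -0.  -0.6]
shift cm [-0.08 -0.02 -0.07]
F [[-0.5, -0.0, -0.6], [0.2, 0.7, -0.4], [-0.2, -0.2, -0.1], [-0.6, 1.0, -0.4]]
```

Fz has risen to about -0.4 N, so the weight is passing to the hook. Half a millimetre more, then release.

{"name": "send_rows", "arguments": {
  "steps": [
    [[0, 0, 0.08, 0, 0], [0, 0, 0, 0, 0]]
  ]
}}

```text
clock: 22.62
position: [550.4, -182.0, 182.7]
ee_rot: [-0.22, 0.975, 0.024, -0.006]
contact_force: [0.2, 1.1, 0.0]
gripper_width: 23.2
```

```bash
python3 -c "
from h import *
say();fz()"
```

```text
22.62 [ 550.4 -182.   182.7] yaw -154.6 F [0.16 1.09 0.04] w 23.2 tilt [-0.022  0.045 -0.999]
F [[0.2, 1.1, 0.0], [-1.8, -0.1, 1.0], [-0.4, 0.4, 0.2], [-1.4, -0.3, 1.3]]
```

{"name": "send_rows", "arguments": {
  "steps": [
    [[0, 0, 0, 0, 0.3], [0, 0, 0, 0, 0.35], [0, 0, 0, 0, 0.45], [0, 0, 0, 0, 0.55], [0, 0, 0, 0, 0.55], [0, 0, 0, 0, 0.55], [0, 0, 0, 0, 0.55]]
  ]
}}

```text
clock: 23.4
position: [550.8, -181.8, 181.9]
ee_rot: [-0.22, 0.975, 0.025, -0.005]
contact_force: [-0.9, -0.1, -0.3]
gripper_width: 47.2
```

Run:
```python
from h import *
say()
st=arm.read_state();im,d=optics.get_image("wrist"); b=optics.get_image("scene")[0]; x,y=319,182
cv2.imwrite("pics/s7.png",np.hstack([cv2.resize(im,None,fx=.68,fy=.68),cv2.resize(b[y-40:y+50,x-25:x+65],(272,272))]))
```

```text
23.4 [ 550.8 -181.8  181.9] yaw -154.6 F [-0.88 -0.06 -0.3 ] w 47.2 tilt [-0.021  0.046 -0.999]
```

View pics/s7.png

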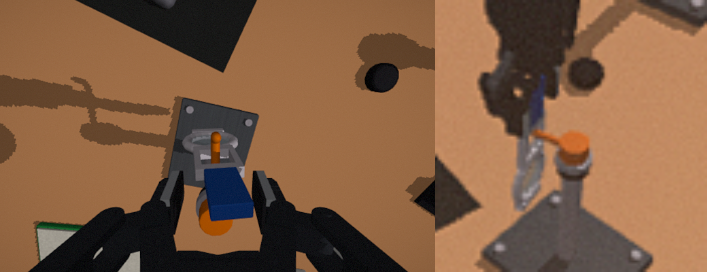

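The left panel shows the loupe hanging on the arm, with the orange arm through the eye at (215,148) and the tab at (230,195) between the open fingers, closer to the right one. Opening wider before rising.

{"name": "send_rows", "arguments": {
  "steps": [
    [[0, 0, 0, 0, 0.75], [0, 0, 0, 0, 0.9], [0, 0, 0, 0, 1], [0, 0, 0, 0, 1], [0, 0, 0, 0, 1]]
  ]
}}

```text
clock: 23.92
position: [550.8, -181.8, 182.0]
ee_rot: [-0.22, 0.975, 0.025, -0.005]
contact_force: [0.2, 0.1, -0.8]
gripper_width: 85.5
```

```bash
cat > t.py <<'E'
from h import *
def tab(nm):
    st=arm.read_state(); say(); im,d=optics.get_image("wrist"); cv2.imwrite(nm,im); P=points("wrist",d,st); hsv=cv2.cvtColor(im,cv2.COLOR_BGR2HSV)
    bl=(hsv[...,0]>100)&(hsv[...,0]<130)&(hsv[...,1]>120)&(P[...,2]>160)&(P[...,2]<235)&(np.hypot(P[...,0]-550,P[...,1]+182)<60)
    w=P[bl]; e=np.array([np.cos(np.radians(TH)),np.sin(np.radians(TH))]); n=np.array([-e[1],e[0]])
    q=w[:,:2]-C; print("tab n",len(w),"r",(q@e).min().round(1),(q@e).max().round(1),"t",(q@n).min().round(1),(q@n).max().round(1),"z",w[:,2].min().round(1),w[:,2].max().round(1))
    M=R.from_quat(st["ee_rot"]).as_matrix(); l=(w-st["position"])@M; print("tool y range",l[:,1].min().round(1),l[:,1].max().round(1)); return st
E
python3 -c "
from t import *
tab('pics/w8.png')"
```

```text
23.92 [ 550.8 -181.8  182. ] yaw -154.6 F [ 0.18  0.08 -0.78] w 85.5 tilt [-0.021  0.046 -0.999]
tab n 4873 r 31.8 55.1 t -54.7 58.1 z 172.4 234.0
tool y range -56.2 56.1
```

{"name": "send_rows", "arguments": {
  "steps": [
    [[0, 0.02, -0.5, 0, 1], [0, 0.04, -1, 0, 1], [0, 0.05, -1.2, 0, 1], [0, 0.06, -1.5, 0, 1], [0, 0.08, -2, 0, 1], [0, 0.08, -2, 0, 1], [0, 0.08, -2, 0, 1], [0, 0, 0, 0, 1]]
  ]
}}

```text
clock: 24.63
position: [551.0, -183.4, 293.4]
ee_rot: [-0.22, 0.975, 0.024, -0.005]
contact_force: [-0.1, -0.3, 0.5]
gripper_width: 85.6
```

```bash
python3 -c "
from t import *
st=tab('pics/w9.png'); hookang(arm.read_state())"
```

```text
24.63 [ 551.  -183.4  293.4] yaw -154.6 F [-0.11 -0.3   0.48] w 85.6 tilt [-0.021  0.044 -0.999]
tab n 1063 r 39.3 49.6 t -18.4 8.5 z 171.7 221.5
tool y range -12.8 15.9
n 200 r 49.0 75.7 hook ang 205.81 z 169.5
```

View pics/w9.png

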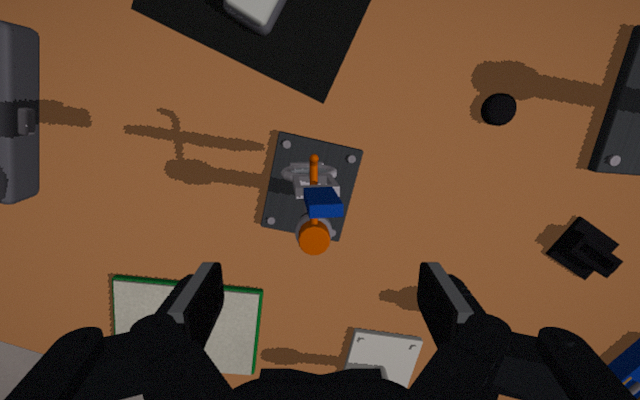

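The view shows the loupe hanging free on the hook, with the arm through the eye at (315,170), the tab at (323,203) and the hub at (314,240). The gripper is well above it. One wait to see that it is steady, then hand in.

{"name": "send_rows", "arguments": {
  "steps": [
    [[0, 0, -0.5, 0, 1], [0, 0, 0, 0, 1], [0, 0, 0, 0, 1], [0, 0, 0, 0, 1], [0, 0, 0, 0, 1], [0, 0, 0, 0, 1], [0, 0, 0, 0, 1], [0, 0, 0, 0, 1], [0, 0, 0, 0, 1], [0, 0, 0, 0, 1]]
  ]
}}

```text
clock: 25.57
position: [547.5, -182.2, 289.8]
ee_rot: [-0.219, 0.975, 0.028, -0.013]
contact_force: [-0.4, 0.4, 1.2]
gripper_width: 85.6
```

```bash
python3 -c "
from t import *
tab('pics/w10.png'); hookang(arm.read_state())
from bench import job
print(job.job_done())"
```

```text
25.57 [ 547.5 -182.2  289.8] yaw -154.6 F [-0.41  0.41  1.17] w 85.6 tilt [-0.037  0.049 -0.998]
tab n 1092 r 39.3 49.6 t -18.0 8.7 z 172.4 221.5
tool y range -16.7 12.3
n 217 r 48.9 75.6 hook ang 205.72 z 169.0
the job is handed in; nothing more can be done
None
```

The loupe is hanging by its eye on the orange hook, about 44 mm out from the axis, and the job was handed in at 25.6 s.

- **Stop:** I pushed the hook from about 139° to its stop, felt at about 206° (world direction of the arm). I then pressed it in by about 0.08 rad, roughly 3.7 mm at the contact point. The peak push was about 9 N, and I backed off gently.
- **Loupe:** I lifted it out of its holder by the tab and passed the eye over the upturned end of the hook. I lowered it until its weight had passed to the hook, then opened the fingers and withdrew upward.
- **Last checks:** The tab and hook did not move over the final second. The hook was at about 205.7°, roughly 13.5° from my estimate of the stand's front direction. The gripper was about 70 mm above the loupe.
- **Bottle, lens cap and mouse:** I did not go near them.
- **Disagreements:** Early in the push a single force reading of 2.3 N looked like the stop but was noise, so I found the stop from repeated readings instead. The loupe hangs slightly tilted sideways. The tool tilted by up to about 3° during the run. Neither affected the result that I could see.

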